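# Advance a furnace programme dial four clicks and start it

## Task

On the furnace control unit, turn the click-stop dial exactly four clicks clockwise (seen from above) by pushing its upright fin sideways with a fingertip; do not pinch the fin, and do not overshoot to a fifth click or turn it backwards. Then press the round start key fully down and let it come up, and finish clear of everything. Leave the square stop key alone and do not shift or lift the crucibles and other things standing about.

Things in the scene. Friction and masses are not known exactly. Their poses are not given: they have to be found in the camera images.
- unit: furnace control unit: fixed flat white box 220 (its x) by 320 (its y) by 70 mm high on the table; origin at the centre of its underside. Its flat top, 70 mm above the table, carries the dial, the two keys and two crucibles. The table top is at z = 0. Its place and yaw change from start to start.
- dial_center (a point): point on the vertical axis of the dial, at the height of the dial's flat black upper face (86 mm above the table). The dial is a black disc of 94 mm diameter, 12 mm thick, over a thin fixed aluminium ring of 112 mm diameter with 12 ticks. It is near the unit's x centre, about 65 mm towards the unit's +y side.
- fin_top (a point): middle of the top of the dial's single upright fin, 30 mm from the axis. The fin is black with a white line on top, rises 26 mm above the dial's flat upper face (top 112 mm above the table), is 16 mm thick and reaches from 14 to 46 mm from the axis. At the start it points within about 90 degrees of the direction towards the robot.
- dial (a joint): dial angle, rad: 0 at the start, grows clockwise from above. Stops every 30 degrees (0.5236); four clicks read 2.094. Pushing over a click takes about 5 N at 30 mm from the axis; half way the resistance vanishes and the dial jumps on 15 degrees by itself, ahead of the finger, to the next stop and stays there when let go. Hard limits: 3 clicks back, 9 on.
- fin_push (a point): middle, 13 mm above the dial's upper face, of the flank of the fin to push on: pushing this flank squarely turns the dial clockwise. It lies 30 mm from the axis; x of this point points to the axis, -y out of this flank. Loading this flank and the opposite one at once counts as pinching (the rules call this flank dial_c1, the opposite one dial_c2).
- start_key_top (a point): centre of the top face of the round start key (30 mm diameter, plain grey plastic in a black collar), 22 mm above the unit's top.
- start_key (a joint): travel of the round start key, m: 0 up, 0.006 fully down; its spring needs about 4 N and brings it back up.
- stop_key_top (a point): centre of the top face of the square stop key (28 by 28 mm, plain grey plastic in a square black collar 42 mm wide), 20 mm above the unit's top. Leave it alone. The two keys swap places from start to start: tell them apart by their shape.
- stop_key (a joint): travel of the square stop key, m: 0 up, 0.006 fully down.
- crucible_a: white porcelain crucible, 28 mm wide, 26 mm high, loose on the unit's top; origin at the centre of its underside. Leave it.
- crucible_b: a second, equal crucible on the unit's top. Leave it.
- amber_bottle: amber reagent bottle, 64 mm diameter, 140 mm high, loose on the table at the unit's +y side; origin at the centre of its underside. Leave it.
- sample_jar: clear jar, 48 mm diameter, 65 mm high, loose on the table at the unit's -y side; origin at the centre of its underside. Leave it.
- brush: wooden-handled brush, 180 mm long, lying on the table to the left. Leave it.
- mouse: black computer mouse 105 by 58 by 30 mm, on the table to the right. Leave it.

How it is judged:
On the way, in this order (a step that is already met when the one before it is completed fails the run):
1. the dial rests in the fourth click clockwise, let go (value of joint dial between 1.9644 and 2.2244 rad and velocity of joint dial between -0.1 and 0.1 rad/s and contact force between the fingers and dial_c1 below 0.3 N and contact force between the fingers and dial_c2 below 0.3 N), for 0.3 s.
2. the round start key is pressed fully down (value of joint start_key above 0.0045 m), for 0.05 s.
At the end, for the whole second after the job is handed in: The dial rests in the fourth click clockwise (2.094 rad, within 0.13), both keys are up (under 1.5 mm), and each loose thing is within 25 mm of where it started (value of joint dial between 1.9644 and 2.2244 rad and value of joint each of start_key, stop_key below 0.0015 m and velocity of joint dial between -0.05 and 0.05 rad/s and distance of each of crucible_a, crucible_b, amber_bottle, sample_jar, brush, mouse from where it was at the start of the episode below 0.025 m); the robot touches nothing.
It fails at once if the dial is turned past the fourth click over to the fifth, or a click backwards (value of joint dial above 2.4086 rad or value of joint dial below -0.3142 rad).
It fails at once if the fin is pinched (both flanks loaded at once) (contact force between the fingers and dial_c1 above 2 N and contact force between the fingers and dial_c2 above 2 N).
It fails at once if the start key is pressed before the dial is in the fourth click (value of joint start_key above 0.003 m and not (value of joint dial between 1.9644 and 2.2244 rad)).
It fails at once if the square stop key is pressed (value of joint stop_key above 0.002 m).
It fails at once if a bystander is shifted, lifted or carried off (distance of any of crucible_a, crucible_b, amber_bottle, sample_jar, brush, mouse from where it was at the start of the episode above 0.025 m).
It also fails if it takes over 56 s, if anything falls off the work surface, if the arm or the gripper's body presses on something with over 40 N, if the wrist force passes 120 N, or if a joint passes its speed limit or range.

## Robot

A 6-joint arm with a two-finger parallel gripper is mounted at the origin on the work surface. World frame = base frame: x ahead of the robot, y to its left, z up, the work surface at z = 0. Lengths are in m, angles in rad, forces in N, time in s.
With the tool pointing down it reaches from about 0.3 to 0.875 m from the base axis. Payload 6.4 kg.
Tool frame: the origin (TCP) lies at the very end of the fingers, on their centre line; the grasp point (between the pads) lies ctrl.grip_point_offset behind it (ctrl.grip_point_offset is the distance from the TCP to the grasp point, in m); z points along the fingers, x is the direction in which the jaws open and shut, and the axes are right-handed (so a half turn about z gives the same grasp; the last joint's range is limited). The gripper opens to 85 mm and grips with 20 to 120 N. Pads are 22 mm wide; open, the fingers measure 114 mm over their backs; the gripper's body (76 mm by 85 mm) begins 54 mm behind the grasp point. The pads swing forward as they close: fully open they stand 13 mm farther back than shut.
Start: joints at [0.913, 0.181, 1.607, -0, 1.354, -0.206], TCP at [0.251, 0.517, 0.231] pointing down, gripper open.
Joint ranges: [-2.99, 2.99], [-0.89, 2.07], [0.3, 2.58], [-1.14, 4.28], [0, 2.63], [-3.12, 3.12]. Speed limits (rad/s): [2.57, 2.57, 3.01, 3.14, 3.14, 3.14].

## Interface

Orientations are given as a unit quaternion [w, x, y, z].
In Python, from bench import get_obs, viewer, workorder, ctrl gives the robot as it stands. The module is installed in compiled form; this text tells all that it offers.
- The arm moves only by the tool move_arm, never from a script. Its argument "increments" is a list of rows, each an object of numbers: "tx", "ty", "tz": the shift along the tool's x, y, z in m; "turn": the turn about the tool's z in degrees. A call has 1 to 20 rows; each row is the pose to reach, as a shift and turn from the pose commanded when the call began, along the tool's axes at that moment; what a row does not reach only later rows make up. A row lasts 1/12 s, in which the tool goes at most 41.7 mm and 7.16 degrees, less where a joint would pass 70% of its speed; a pose out of reach is approached as far as the arm can. A call with a gripper value outside its range is refused whole. "gripper" is the opening, from 0 (shut) to 1 (fully open), set as the call begins (left out, the last holds). The fingers move at their own pace and stop on an object; the grip force is fixed at half the most. Time passes only in rows, so rows that repeat a pose let the fingers close. It gives the time, the measured TCP pose, the force and the opening at its end, in the units of the state.
- get_obs(): the state, without advancing time (a new reading comes with each control period).
- viewer.camera(name): name is "scene" or "top"; returns (picture, depth): 480x640x3 uint8, red, green, blue; 480x640 float32, m along the optical axis (not along the pixel's ray), 0 where there is no reading.
- viewer.get_calibration(name): a dict with "intrinsics" (3x3 intrinsics, pixels), "origin" and "attitude" of the camera in the world. Camera axes: x right, y up, looking along -z (the intrinsics and any distortion apply to the point x, -y, -z); pixel columns grow to the right and rows downward; lengths in m; the calibration is good to about 2 mm. A picture is of the moment at which its call begins. get_calibration takes no time and is no camera call.
- workorder.hand_in(): hands the job in, once; it reports no verdict.
The state is a dict: "time_s": time; "q": joint angles; "dq": joint speeds; "joint_efforts": joint torques, N m; "eef_pos": TCP position; "eef_rot": TCP orientation; "wrist_force": force on the tool from outside, world axes, zero at the start; "torque": the same for the moment, N m; "opening": opening from 0.0 (shut) to 1.0 (fully open).
Only numpy, scipy, OpenCV 4.12 (cv2) and the standard library are available. Lean on these libraries where they do the work, as an engineer would, in place of code of your own. Each camera call takes 0.05 s, during which the arm holds its last target.

## Working session

There is one attempt and no reset: what is moved stays moved. The work goes in short steps, Python scripts to look and compute and a tool call to move; the robot and the scene stay as the last step left them, time stands still between calls to the robot, and variables do not carry over. Pictures are saved under pics/ and viewed, and the job is handed in when it is done.

Besides the shell and the picture viewer there is one more tool, called in YAML: its name, and indented under it one key for each argument. move_arm: Moves the arm, as the interface text tells. Its arguments: {"type":"object","properties":{"increments":{"type":"array"},"gripper":{"type":"number"}},"required":["increments"]}

```bash
mkdir -p pics; cat > h.py <<'E'
import numpy as np, cv2
from bench import get_obs, viewer, workorder, ctrl
def snap(n,f):
    p,d=viewer.camera(n); cv2.imwrite('pics/'+f+'.png',cv2.cvtColor(p,cv2.COLOR_RGB2BGR)); np.savez('pics/'+f+'.npz',p=p,d=d); return p,d
def R(n):
    c=viewer.get_calibration(n); return np.array(c['intrinsics']),np.array(c['origin']),np.array(c['attitude']),c
def rot(a):
    a=np.array(a)
    if a.shape==(3,3): return a
    from scipy.spatial.transform import Rotation as Q
    return Q.from_quat([a[1],a[2],a[3],a[0]]).as_matrix()
def ray(n,u,v,z):
    K,o,A,c=R(n); A=rot(A)
    x=np.linalg.inv(K)@np.array([u,v,1.]); d=A@np.array([x[0],-x[1],-1.])
    return o+d*(z-o[2])/d[2]
def proj(n,P):
    K,o,A,c=R(n); A=rot(A); q=A.T@(np.array(P)-o); h=K@np.array([q[0],-q[1],-q[2]]); return h[:2]/h[2]
E
python3 - <<'E'
from h import *
for n in ('scene','top'):
    snap(n,n+'0'); print(R(n)[3])
print(get_obs(), ctrl.grip_point_offset)
E
```

```text
{'intrinsics': array([[585.41065587,   0.        , 311.24007434],
       [  0.        , 585.41065587, 245.98190931],
       [  0.        ,   0.        ,   1.        ]]), 'origin': array([1.43833027, 0.85874878, 0.87516418]), 'attitude': array([0.34713748, 0.20565751, 0.43928703, 0.80263782])}
{'intrinsics': array([[488.80340783,   0.        , 323.20395434],
       [  0.        , 488.80340783, 232.16822768],
       [  0.        ,   0.        ,   1.        ]]), 'origin': array([0.46102414, 0.01069691, 1.2261735 ]), 'attitude': array([-0.6977628 , -0.01661545,  0.01663784,  0.71594286])}
{'time_s': 0.1, 'q': array([ 9.12719480e-01,  1.81454778e-01,  1.60788172e+00,  1.66672329e-05,
        1.35379853e+00, -2.06262855e-01]), 'dq': array([-0.00081464, -0.0002272 , -0.00327775,  0.00049807, -0.00020988,
       -0.00026058]), 'joint_efforts': array([ 1.07562430e-04, -4.45873296e+01, -3.52235556e+01, -2.82247111e-04,
        4.03616054e-03,  5.39298696e-06]), 'eef_pos': array([0.25070398, 0.5169334 , 0.23049368]), 'eef_rot': array([ 2.59142044e-04,  8.47525990e-01,  5.30753335e-01, -7.26391576e-04]), 'wrist_force': array([ 0.37462253,  0.221043  , -0.02296423]), 'torque': array([ 0.03176047,  0.06898835, -0.02699206]), 'opening': 0.9966854774589515} 0.0187
```

View pics/scene0.png

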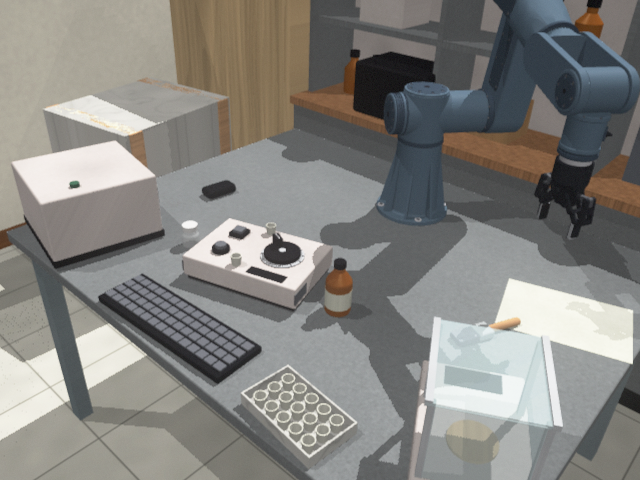

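View pics/top0.png

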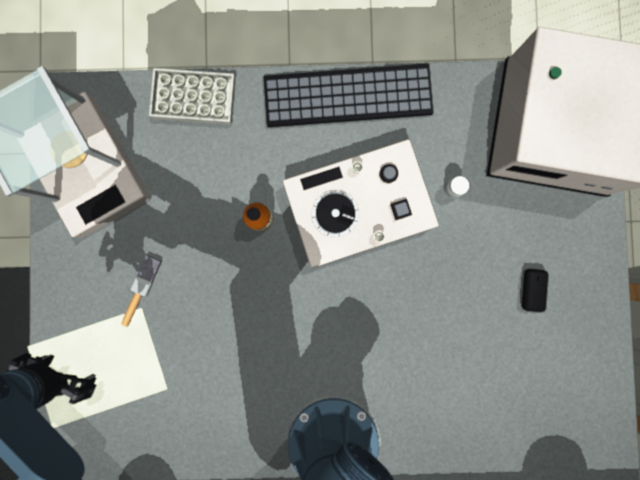

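```bash
python3 - <<'E'
from h import *
p=cv2.imread('pics/top0.png')[125:275,275:475]; cv2.imwrite('pics/topz.png',cv2.resize(p,None,fx=4,fy=4,interpolation=cv2.INTER_CUBIC))
p=cv2.imread('pics/scene0.png')[210:310,175:345]; cv2.imwrite('pics/scz.png',cv2.resize(p,None,fx=4.7,fy=4.7,interpolation=cv2.INTER_CUBIC))
E
```

```text
(no output)
```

View pics/topz.png

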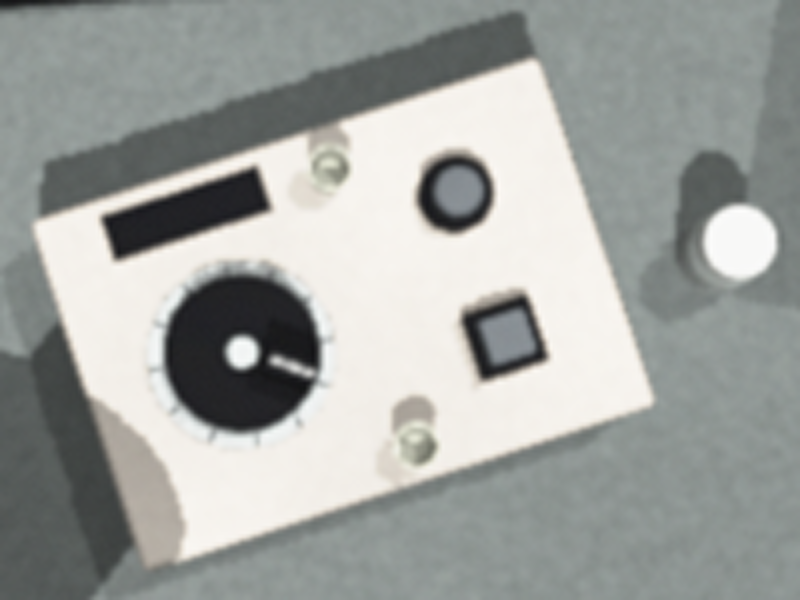

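View pics/scz.png

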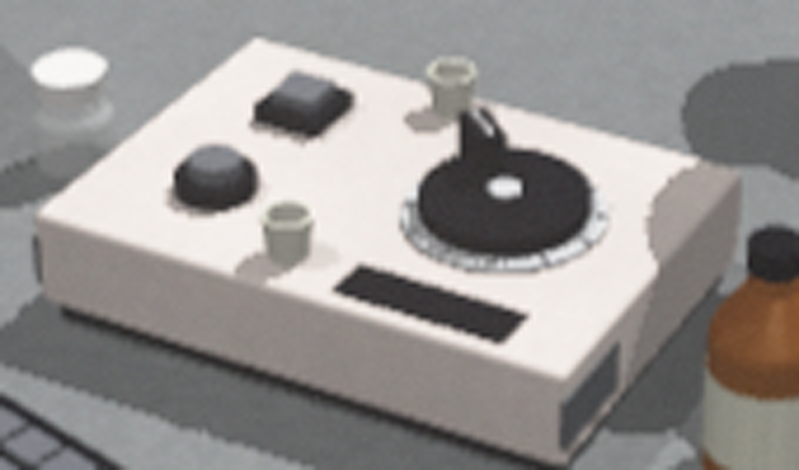

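```bash
python3 - <<'E'
from h import *
def z2t(u,v): return (u+.5)/4-.5+275,(v+.5)/4-.5+125
# mask-based
p=np.load('pics/top0.npz')['p'].astype(int); d=np.load('pics/top0.npz')['d']
g=p.mean(2)
# dial disc: dark comp near (335,213)
m=(g<70).astype(np.uint8); m[:, :300]=0
m2=np.zeros_like(m); m2[188:240,310:362]=m[188:240,310:362]
n,l,s,c=cv2.connectedComponentsWithStats(m2)
i=1+np.argmax(s[1:,4]); cnt,_=cv2.findContours((l==i).astype(np.uint8),cv2.RETR_EXTERNAL,cv2.CHAIN_APPROX_NONE)
hull=cv2.convexHull(cnt[0]); (u,v),r=cv2.minEnclosingCircle(hull); el=cv2.fitEllipse(hull)
print('dial',(u,v),r,el, ray('top',u,v,.086),ray('top',*el[0],.086), 'diam',el[1][0]/488.8*(1.226-.086))
# hub & line
w=(g>150).astype(np.uint8); w2=np.zeros_like(w)
yy,xx=np.mgrid[:480,:640]; w2[(yy-v)**2+(xx-u)**2<(r-2.5)**2]=1; w2&=w
n,l,s,c=cv2.connectedComponentsWithStats(w2)
for k in range(1,n):
    pts=np.argwhere(l==k)[:,::-1]; wt=g[l==k]; cc=(pts*wt[:,None]).sum(0)/wt.sum()
    print('white',s[k],cc,ray('top',*cc,.112),ray('top',*cc,.086))
print('line ends',ray('top',*z2t(270,359),.112),ray('top',*z2t(315,374),.112))
# keys
gm=(g>90)&(g<165)
for nm,(a,b,c2,e),zz in (('round',(160,185,376,404),.092),('square',(196,222,388,414),.090)):
    q=np.zeros_like(m); q[a:b,c2:e]=gm[a:b,c2:e]
    n,l,s,c=cv2.connectedComponentsWithStats(q); k=1+np.argmax(s[1:,4]); print(nm,s[k],c[k],ray('top',*c[k],zz))
    q[:]=0; q[a:b,c2:e]=m[a:b,c2:e]; cnt,_=cv2.findContours(q,cv2.RETR_EXTERNAL,cv2.CHAIN_APPROX_NONE); ct=max(cnt,key=cv2.contourArea); print('  collar',cv2.minAreaRect(ct),ray('top',*cv2.minAreaRect(ct)[0],.085))
# unit outline
for q in ((34,222),(540,60),(655,403),(150,568)): print('corner',ray('top',*z2t(*q),.07))
for q in ((330,168),(416,446)): print('cruc',ray('top',*z2t(*q),.09))
E
```

```text
dial (334.9157409667969, 212.6573028564453) 19.063886642456055 ((334.868896484375, 212.62698364257812), (37.514461517333984, 38.01976776123047), 6.809475421905518) [ 0.55965975 -0.01859475  0.086     ] [ 0.55973369 -0.0184871   0.086     ] diam 0.08749281123109807
white [332 209   8   8  49] [335.10185214 212.62883821] [ 0.5574648  -0.01835388  0.112     ] [ 0.55971531 -0.0190318   0.086     ]
white [343 214   8   4  13] [346.37372284 215.65836811] [ 0.54985923 -0.04392023  0.112     ] [ 0.55193225 -0.04519476  0.086     ]
line ends [ 0.55304955 -0.03429422  0.112     ] [ 0.54379824 -0.05975402  0.112     ]
round [384 167  12  12 117] [389.31623932 172.37606838] [ 0.65021824 -0.14801618  0.092     ]
  collar ((388.3500061035156, 172.95001220703125), (16.4438419342041, 17.39252471923828), 18.434947967529297) [ 0.65008686 -0.14668206  0.085     ]
square [395 202  14  14 138] [401.52898551 208.66666667] [ 0.56464414 -0.17403308  0.09      ]
  collar ((400.4500732421875, 208.8500518798828), (15.811387062072754, 16.12761688232422), 71.56504821777344) [ 0.56473446 -0.17230568  0.085     ]
corner [0.64184762 0.10212866 0.07      ]
corner [ 0.73137921 -0.20211758  0.07      ]
corner [ 0.52452235 -0.26322214  0.07      ]
corner [0.43472305 0.03819214 0.07      ]
cruc [ 0.66604979 -0.07338094  0.09      ]
cruc [ 0.5019678  -0.11865295  0.09      ]
```

```bash
python3 - <<'E'
from h import *
def z2s(u,v): return (u+.5)/4.7-.5+175,(v+.5)/4.7-.5+210
for nm,q,z in (('hub',(504,187),.087),('fin line',(486,124),.112),('round',(215,165),.092),('square',(300,88),.09),('crA',(288,213),.096),('crB',(452,70),.096),('c1',(258,38),.07),('c2',(740,178),.07),('c3',(567,378),.07),('c4',(40,213),.07)):
    print(nm,ray('scene',*z2s(*q),z))
E
```

```text
hub [ 0.55689495 -0.02006728  0.087     ]
fin line [ 0.54681491 -0.04367101  0.112     ]
round [ 0.65560274 -0.13989048  0.092     ]
square [ 0.56709022 -0.17169819  0.09      ]
crA [ 0.66359057 -0.07181941  0.096     ]
crB [ 0.49986875 -0.11829384  0.096     ]
c1 [ 0.52326083 -0.25974607  0.07      ]
c2 [0.43989272 0.04680863 0.07      ]
c3 [0.64075199 0.10709028 0.07      ]
c4 [ 0.73037627 -0.19663409  0.07      ]
```

```bash
cat >> h.py <<'E'
C=np.array([.5587,-.0192])
def pose():
    o=get_obs(); M=rot(o['eef_rot']); return o,np.array(o['eef_pos']),np.degrees(np.arctan2(M[1,0],M[0,0])),M
def rel(x,y,z,az=None):
    o,p,a,M=pose(); d=M.T@(np.array([x,y,z])-p); return np.round(d,4), None if az is None else round(a-az,2)
def finger(phi,off,r=30): # tool centre for flank angle phi (deg), tangential off mm
    p=np.radians(phi); rr=np.array([np.cos(p),np.sin(p)]); t=np.array([-rr[1],rr[0]]); return C+(r*rr+off*t)/1000
E
python3 - <<'E'
from h import *
f=finger(-110,28); print(f,rel(*f,.2,70),pose()[1:3])
E
```

```text
[ 0.57475079 -0.05696734] (array([-0.3748,  0.5421,  0.0309]), np.float64(-5.89)) (array([0.25070398, 0.5169334 , 0.23049368]), np.float64(64.11277316300622))
```

move_arm:
  increments:
    - {"tx": -0.375,"ty": 0.542,"tz": 0.0,"turn": -5.9}
    - {"tx": -0.375,"ty": 0.542,"tz": 0.0,"turn": -5.9}
    - {"tx": -0.375,"ty": 0.542,"tz": 0.0,"turn": -5.9}
    - {"tx": -0.375,"ty": 0.542,"tz": 0.0,"turn": -5.9}
    - {"tx": -0.375,"ty": 0.542,"tz": 0.0,"turn": -5.9}
    - {"tx": -0.375,"ty": 0.542,"tz": 0.0,"turn": -5.9}
    - {"tx": -0.375,"ty": 0.542,"tz": 0.0,"turn": -5.9}
    - {"tx": -0.375,"ty": 0.542,"tz": 0.0,"turn": -5.9}
    - {"tx": -0.375,"ty": 0.542,"tz": 0.0,"turn": -5.9}
    - {"tx": -0.375,"ty": 0.542,"tz": 0.0,"turn": -5.9}
    - {"tx": -0.375,"ty": 0.542,"tz": 0.0,"turn": -5.9}
    - {"tx": -0.375,"ty": 0.542,"tz": 0.0,"turn": -5.9}
    - {"tx": -0.375,"ty": 0.542,"tz": 0.0,"turn": -5.9}
    - {"tx": -0.375,"ty": 0.542,"tz": 0.0,"turn": -5.9}
    - {"tx": -0.375,"ty": 0.542,"tz": 0.0,"turn": -5.9}
    - {"tx": -0.375,"ty": 0.542,"tz": 0.0,"turn": -5.9}
    - {"tx": -0.375,"ty": 0.542,"tz": 0.0,"turn": -5.9}
    - {"tx": -0.375,"ty": 0.542,"tz": 0.0,"turn": -5.9}
    - {"tx": -0.375,"ty": 0.542,"tz": 0.0,"turn": -5.9}
    - {"tx": -0.375,"ty": 0.542,"tz": 0.0,"turn": -5.9}
  gripper: 0

```text
time_s: 1.77
eef_pos: [0.5742, -0.0554, 0.231]
eef_rot: [-0.0, 0.819, 0.574, -0.0]
wrist_force: [-0.5, 0.7, 0.4]
opening: 0.007
```

```bash
python3 - <<'E'
from h import *
f=finger(-110,28); o,p,a,M=pose(); print(o['time_s'],p,a,o['opening'],o['wrist_force'],rel(*f,.12,70),rel(*f,.093,70))
for n in('top','scene'):
    q,_=snap(n,n+'1')
p=cv2.imread('pics/scene1.png')[150:310,175:345]; cv2.imwrite('pics/s1z.png',cv2.resize(p,None,fx=3.7,fy=3.7,interpolation=cv2.INTER_CUBIC))
E
```

```text
1.7667 [ 0.57424607 -0.05544891  0.23097979] 70.07704305552451 0.006514651986641712 [-0.52930862  0.7042427   0.38811012] (array([-0.0013,  0.0011,  0.111 ]), np.float64(0.08)) (array([-0.0013,  0.0011,  0.138 ]), np.float64(0.08))
```

View pics/s1z.png

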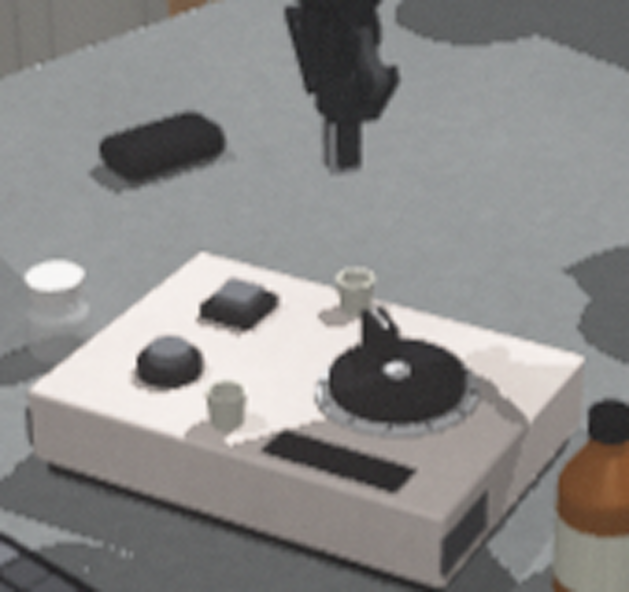

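move_arm:
  increments:
    - {"tx": 0,"ty": 0,"tz": 0.02}
    - {"tx": 0,"ty": 0,"tz": 0.04}
    - {"tx": 0,"ty": 0,"tz": 0.06}
    - {"tx": 0,"ty": 0,"tz": 0.08}
    - {"tx": 0,"ty": 0,"tz": 0.09}
    - {"tx": 0,"ty": 0,"tz": 0.1}
    - {"tx": 0,"ty": 0,"tz": 0.11}
    - {"tx": 0,"ty": 0,"tz": 0.11}

```text
validation failed for argument at $.in...
```

```bash
python3 - <<'E'
from h import *
o,p,a,M=pose(); print(p,a,o['wrist_force'],proj('scene',p))
snap('scene','scene2'); snap('top','top2')
A=cv2.imread('pics/scene2.png')[190:310,215:345]; B=cv2.imread('pics/top2.png')[155:275,275:405]
cv2.imwrite('pics/z2.png',cv2.resize(np.hstack([A,B]),None,fx=3,fy=3,interpolation=cv2.INTER_CUBIC))
E
```

```text
[ 0.57445018 -0.0552965   0.2313461 ] 70.11398176540278 [ 0.35937502 -0.13393771 -0.0331909 ] [266.15462292 195.7841043 ]
```

View pics/z2.png

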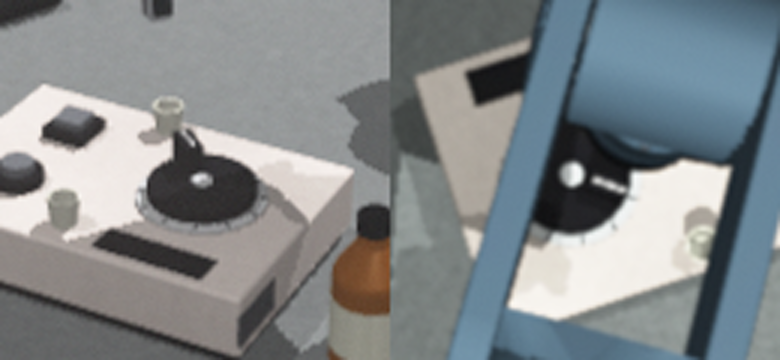

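The move was refused, so nothing moved. I'll resend it with every field filled in.

move_arm:
  increments:
    - {"tx": 0.0,"ty": 0.0,"tz": 0.02,"turn": 0.0}
    - {"tx": 0.0,"ty": 0.0,"tz": 0.04,"turn": 0.0}
    - {"tx": 0.0,"ty": 0.0,"tz": 0.06,"turn": 0.0}
    - {"tx": 0.0,"ty": 0.0,"tz": 0.08,"turn": 0.0}
    - {"tx": 0.0,"ty": 0.0,"tz": 0.09,"turn": 0.0}
    - {"tx": 0.0,"ty": 0.0,"tz": 0.1,"turn": 0.0}
    - {"tx": 0.0,"ty": 0.0,"tz": 0.11,"turn": 0.0}
    - {"tx": 0.0,"ty": 0.0,"tz": 0.11,"turn": 0.0}

```text
time_s: 2.63
eef_pos: [0.5741, -0.0562, 0.1197]
eef_rot: [-0.001, 0.819, 0.574, -0.001]
wrist_force: [0.1, 0.9, -0.5]
opening: 0.001
```

```bash
python3 - <<'E'
from h import *
o,p,a,M=pose(); print(p,a,o['wrist_force'],proj('scene',p)-[215,190])
snap('scene','scene3'); snap('top','top3')
A=cv2.imread('pics/scene3.png')[190:310,215:345]; B=cv2.imread('pics/top3.png')[155:275,275:405]
cv2.imwrite('pics/z3.png',cv2.resize(np.hstack([A,B]),None,fx=3,fy=3,interpolation=cv2.INTER_CUBIC))
E
```

```text
[ 0.57406364 -0.05623933  0.11969021] 70.02780221561679 [ 0.14877498  0.88522361 -0.46161398] [51.70238521 45.51221497]
```

View pics/z3.png

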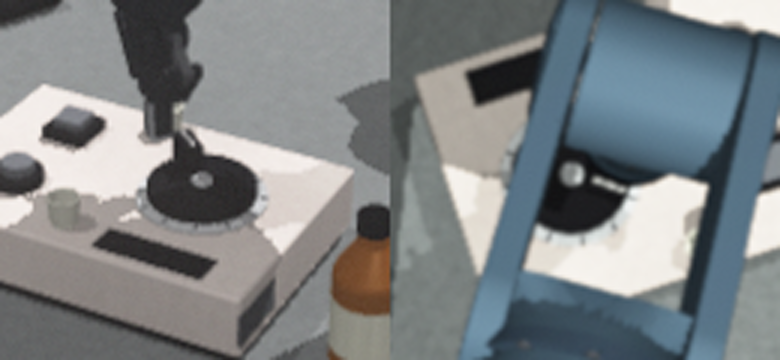

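```bash
cat >> h.py <<'E'
def rows(phi0,th,off=19,z=.094,r=30):
    for t in th: 
        d,u=rel(*finger(phi0-t,off,r),z,phi0-t+180)
        print(t,np.round(d,4),(u+180)%360-180)
E
python3 - <<'E'
from h import *
print(rel(*finger(-110,28),.094,70))
rows(-110,range(-9,22,3))
E
```

```text
(array([-0.0004, -0.0003,  0.0276]), np.float64(0.02))
-9 [ 0.0029 -0.0048  0.0276] -8.97999999999999
-6 [ 0.0017 -0.0063  0.0276] -5.97999999999999
-3 [ 0.0006 -0.0077  0.0276] -2.9799999999999898
0 [-0.0004 -0.0093  0.0276] 0.020000000000010232
3 [-0.0014 -0.0109  0.0276] 3.0200000000000102
6 [-0.0023 -0.0125  0.0276] 6.02000000000001
9 [-0.003  -0.0142  0.0276] 9.02000000000001
12 [-0.0037 -0.0159  0.0276] 12.02000000000001
15 [-0.0043 -0.0177  0.0276] 15.02000000000001
18 [-0.0048 -0.0195  0.0276] 18.02000000000001
21 [-0.0052 -0.0213  0.0276] 21.02000000000001
```

move_arm:
  increments:
    - {"tx": 0.0,"ty": 0.0,"tz": 0.01,"turn": 0.0}
    - {"tx": 0.0,"ty": 0.0,"tz": 0.02,"turn": 0.0}
    - {"tx": 0.0,"ty": 0.0,"tz": 0.026,"turn": 0.0}
    - {"tx": 0.0,"ty": 0.0,"tz": 0.026,"turn": 0.0}
    - {"tx": 0.0,"ty": -0.003,"tz": 0.026,"turn": 0.0}
    - {"tx": 0.0,"ty": -0.006,"tz": 0.026,"turn": 0.0}
    - {"tx": 0.0,"ty": -0.008,"tz": 0.026,"turn": 0.0}
    - {"tx": 0.0,"ty": -0.009,"tz": 0.026,"turn": 0.0}
    - {"tx": 0.0,"ty": -0.009,"tz": 0.026,"turn": 0.0}

```text
time_s: 3.48
eef_pos: [0.5668, -0.0538, 0.0958]
eef_rot: [0.001, 0.819, 0.574, 0.0]
wrist_force: [1.6, -1.6, -1.4]
opening: -0.0
```

```bash
python3 - <<'E'
from h import *
o,p,a,M=pose(); print(p,a,o['wrist_force'],M.T@o['wrist_force'])
rows(-110,[0,4,8,11,14,16,18,20])
E
```

```text
[ 0.56677726 -0.05381771  0.09576008] 70.01282612534395 [ 1.57671143 -1.55763025 -1.38292811] [-0.92469003  2.01214668  1.38597805]
0 [-0.0002 -0.0004  0.0018] 0.009999999999990905
4 [-0.0015 -0.0026  0.0018] 4.009999999999991
8 [-0.0026 -0.0048  0.0018] 8.009999999999991
11 [-0.0033 -0.0065  0.0018] 11.009999999999991
14 [-0.0039 -0.0083  0.0017] 14.009999999999991
16 [-0.0043 -0.0094  0.0017] 16.00999999999999
18 [-0.0046 -0.0106  0.0017] 18.00999999999999
20 [-0.0049 -0.0118  0.0017] 20.00999999999999
```

move_arm:
  increments:
    - {"tx": -0.0015,"ty": -0.0026,"tz": 0.0,"turn": 4.0}
    - {"tx": -0.0026,"ty": -0.0048,"tz": 0.0,"turn": 8.0}
    - {"tx": -0.0033,"ty": -0.0065,"tz": 0.0,"turn": 11.0}
    - {"tx": -0.0039,"ty": -0.0083,"tz": 0.0,"turn": 14.0}
    - {"tx": -0.0043,"ty": -0.0094,"tz": 0.0,"turn": 16.0}
    - {"tx": -0.0046,"ty": -0.0106,"tz": 0.0,"turn": 18.0}
    - {"tx": -0.0046,"ty": -0.0106,"tz": 0.0,"turn": 18.0}

```text
time_s: 4.07
eef_pos: [0.5547, -0.0542, 0.0955]
eef_rot: [-0.0, 0.899, 0.438, -0.0]
wrist_force: [-0.9, 0.3, 0.9]
opening: -0.002
```

```bash
python3 - <<'E'
from h import *
o,p,a,M=pose(); print(p,a,o['wrist_force'],M.T@o['wrist_force'])
rows(-110,[18,22,26,30])
snap('scene','scene4'); snap('top','top4')
A=cv2.imread('pics/scene4.png')[190:310,215:345]; B=cv2.imread('pics/top4.png')[155:275,275:405]
cv2.imwrite('pics/z4.png',cv2.resize(np.hstack([A,B]),None,fx=3,fy=3,interpolation=cv2.INTER_CUBIC))
E
```

```text
[ 0.55469228 -0.05418505  0.0954838 ] 51.946413581873706 [-0.94232341  0.29166187  0.85725121] [-0.35122649 -0.92204635 -0.85696567]
18 [0.     0.0006 0.0015] -0.05000000000001137
22 [-0.0012 -0.0015  0.0015] 3.9499999999999886
26 [-0.0023 -0.0037  0.0015] 7.949999999999989
30 [-0.0033 -0.006   0.0015] 11.949999999999989
```

View pics/z4.png

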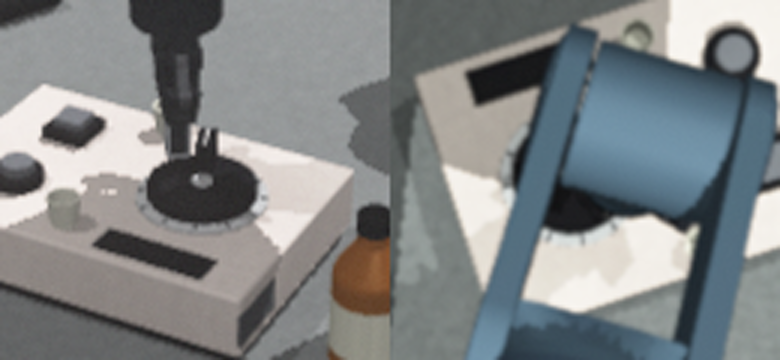

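```bash
python3 - <<'E'
from h import *
for ph in (-140,-170,-110):
    a=np.append(finger(ph,0,18),.112);b=np.append(finger(ph,0,42),.112)
    print(ph,(proj('scene',a)-[215,190])*3,(proj('scene',b)-[215,190])*3)
rows(-110,[22,26,30,34,38,41,44,46,48])
E
```

```text
-140 [201.51450035 142.73230157] [203.89847676 128.15393187]
-170 [212.00221348 144.68641574] [228.09258086 132.6088768 ]
-110 [190.54336347 143.75266063] [178.61397722 130.46401802]
22 [-0.0013 -0.0018  0.0015] 4.0800000000000125
26 [-0.0024 -0.004   0.0015] 8.080000000000013
30 [-0.0034 -0.0063  0.0015] 12.080000000000013
34 [-0.0041 -0.0086  0.0015] 16.079999999999984
38 [-0.0047 -0.011   0.0015] 20.079999999999984
41 [-0.0051 -0.0129  0.0015] 23.079999999999984
44 [-0.0053 -0.0147  0.0015] 26.079999999999984
46 [-0.0055 -0.0159  0.0015] 28.079999999999984
48 [-0.0055 -0.0172  0.0015] 30.079999999999984
```

move_arm:
  increments:
    - {"tx": -0.0012,"ty": -0.0017,"tz": 0.0,"turn": 4.0}
    - {"tx": -0.0023,"ty": -0.0039,"tz": 0.0,"turn": 8.0}
    - {"tx": -0.0033,"ty": -0.0062,"tz": 0.0,"turn": 12.0}
    - {"tx": -0.0041,"ty": -0.0086,"tz": 0.0,"turn": 16.0}
    - {"tx": -0.0047,"ty": -0.011,"tz": 0.0,"turn": 20.0}
    - {"tx": -0.0051,"ty": -0.0128,"tz": 0.0,"turn": 23.0}
    - {"tx": -0.0053,"ty": -0.0147,"tz": 0.0,"turn": 26.0}
    - {"tx": -0.0055,"ty": -0.0159,"tz": 0.0,"turn": 28.0}
    - {"tx": -0.0055,"ty": -0.0172,"tz": 0.0,"turn": 30.0}
    - {"tx": -0.0055,"ty": -0.0172,"tz": 0.0,"turn": 30.0}

```text
time_s: 5.0
eef_pos: [0.538, -0.048, 0.0954]
eef_rot: [-0.0, 0.982, 0.191, 0.0]
wrist_force: [-0.4, 0.6, -0.4]
opening: 0.002
```

```bash
python3 - <<'E'
from h import *
o,p,a,M=pose(); print(p,a,o['wrist_force'],M.T@o['wrist_force'])
snap('scene','scene5'); snap('top','top5')
A=cv2.imread('pics/scene5.png')[190:310,215:345]; B=cv2.imread('pics/top5.png')[155:275,275:405]
cv2.imwrite('pics/z5.png',cv2.resize(np.hstack([A,B]),None,fx=3,fy=3,interpolation=cv2.INTER_CUBIC))
rows(-110,[48,52,56,60,64,68,71,74,76,78])
E
```

```text
[ 0.53799754 -0.04799278  0.09542195] 21.999422506868473 [-0.40860196  0.62104965 -0.39960372] [-0.14623988 -0.72889499  0.39958398]
48 [-0.      0.      0.0014] 0.11000000000001364
52 [-0.0013 -0.0021  0.0014] 4.110000000000014
56 [-0.0024 -0.0043  0.0014] 8.110000000000014
60 [-0.0033 -0.0066  0.0014] 12.110000000000014
64 [-0.0041 -0.009   0.0014] 16.110000000000014
68 [-0.0047 -0.0114  0.0014] 20.110000000000014
71 [-0.005  -0.0132  0.0014] 23.110000000000014
74 [-0.0053 -0.0151  0.0014] 26.110000000000014
76 [-0.0054 -0.0163  0.0014] 28.110000000000014
78 [-0.0055 -0.0175  0.0014] 30.110000000000014
```

View pics/z5.png

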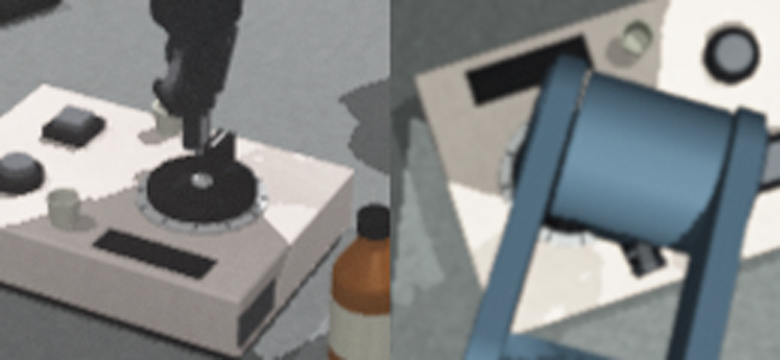

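The fin line, at about (212,150) to (228,133) in the zoom, matches two clicks. Now the third.

move_arm:
  increments:
    - {"tx": -0.0013,"ty": -0.0021,"tz": 0.0,"turn": 4.0}
    - {"tx": -0.0024,"ty": -0.0043,"tz": 0.0,"turn": 8.0}
    - {"tx": -0.0033,"ty": -0.0066,"tz": 0.0,"turn": 12.0}
    - {"tx": -0.0041,"ty": -0.009,"tz": 0.0,"turn": 16.0}
    - {"tx": -0.0047,"ty": -0.0114,"tz": 0.0,"turn": 20.0}
    - {"tx": -0.005,"ty": -0.0132,"tz": 0.0,"turn": 23.0}
    - {"tx": -0.0053,"ty": -0.0151,"tz": 0.0,"turn": 26.0}
    - {"tx": -0.0054,"ty": -0.0163,"tz": 0.0,"turn": 28.0}
    - {"tx": -0.0055,"ty": -0.0175,"tz": 0.0,"turn": 30.0}
    - {"tx": -0.0055,"ty": -0.0175,"tz": 0.0,"turn": 30.0}

```text
time_s: 5.93
eef_pos: [0.5263, -0.0341, 0.0953]
eef_rot: [0.0, 0.998, -0.07, -0.0]
wrist_force: [-0.5, -1.7, -0.5]
opening: -0.003
```

```bash
python3 - <<'E'
from h import *
o,p,a,M=pose(); print(p,a,o['wrist_force'],M.T@o['wrist_force'])
snap('scene','scene6'); snap('top','top6')
A=cv2.imread('pics/scene6.png')[190:310,215:345]; B=cv2.imread('pics/top6.png')[155:275,275:405]
cv2.imwrite('pics/z6.png',cv2.resize(np.hstack([A,B]),None,fx=3,fy=3,interpolation=cv2.INTER_CUBIC))
for ph in (-200,-230):
    a=np.append(finger(ph,0,18),.112);b=np.append(finger(ph,0,42),.112)
    print(ph,(proj('scene',a)-[215,190])*3,(proj('scene',b)-[215,190])*3)
rows(-110,[78,82,86,90,94,98,101,104,106,107])
E
```

```text
[ 0.52627529 -0.03412113  0.095293  ] -7.979303438046901 [-0.45932488 -1.71073666 -0.47541854] [-0.21733817  1.75773296  0.4761943 ]
-200 [219.26257141 149.11660167] [245.06796076 142.76817478]
-230 [221.34200824 154.87865847] [250.23976735 156.13975014]
78 [ 0.     -0.0002  0.0013] 0.12999999999999545
82 [-0.0012 -0.0023  0.0013] 4.1299999999999955
86 [-0.0023 -0.0046  0.0013] 8.129999999999995
90 [-0.0033 -0.0068  0.0013] 12.129999999999995
94 [-0.004  -0.0092  0.0013] 16.129999999999995
98 [-0.0046 -0.0116  0.0013] 20.129999999999995
101 [-0.005  -0.0134  0.0013] 23.129999999999995
104 [-0.0052 -0.0153  0.0013] 26.129999999999995
106 [-0.0053 -0.0165  0.0013] 28.129999999999995
107 [-0.0054 -0.0171  0.0013] 29.129999999999995
```

View pics/z6.png

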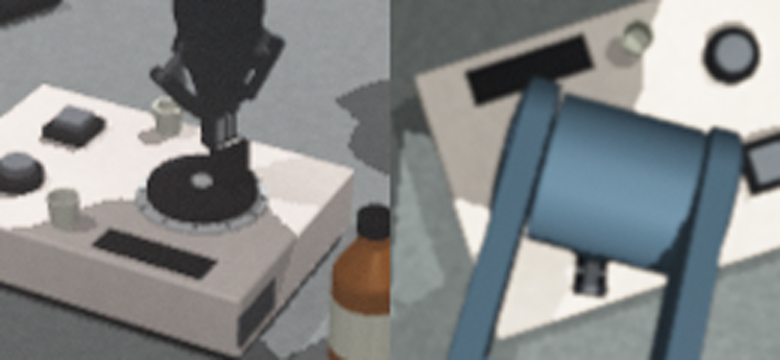

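```bash
python3 - <<'E'
from h import *
o,p,a,M=pose(); print(o['time_s'],M.T@o['wrist_force'])
A=cv2.imread('pics/scene6.png')[215:275,255:315]
cv2.imwrite('pics/z6b.png',cv2.resize(np.clip(A.astype(float)*1.6,0,255).astype(np.uint8),None,fx=10,fy=10,interpolation=cv2.INTER_CUBIC))
for ph in (-185,-200):
  for r in (14,30,46): print(ph,r,[ (proj('scene',np.append(finger(ph,of,r),.112))-[255,215])*10 for of in (-8,8)])
E
```

```text
6.0333 [-0.24064306  1.63753645 -0.15293712]
-185 14 [array([329.30011919, 256.95473972]), array([287.75461819, 231.53136726])]
-185 30 [array([377.71747192, 235.44601182]), array([336.11185798, 210.32643016])]
-185 46 [array([425.52312826, 214.20902142]), array([383.86220418, 189.38761951])]
-200 14 [array([330.30357923, 265.78316721]), array([302.66492338, 235.55926754])]
-200 30 [array([388.07559931, 251.48833745]), array([360.09079573, 221.51274323])]
-200 46 [array([445.33864877, 237.31944492]), array([417.01482264, 207.58897168])]
```

View pics/z6b.png

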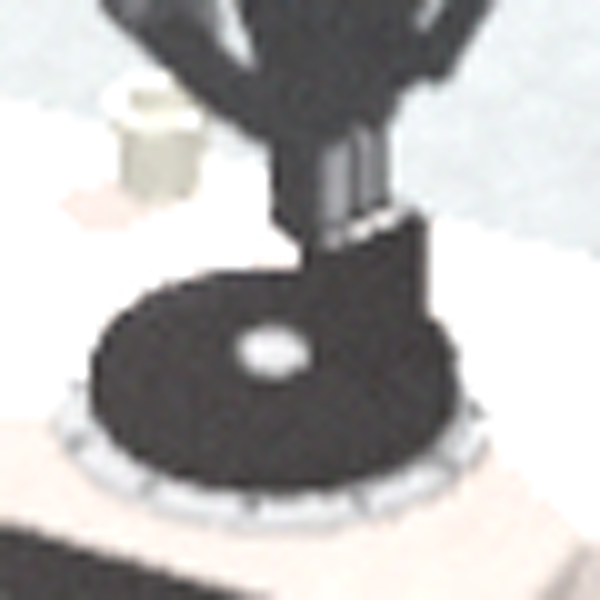

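The fin line's slope and end, (325,240) to (410,210), plus a remaining 1.7 N, suggest it is just short of the jump. I'll nudge it a little further.

move_arm:
  increments:
    - {"tx": -0.0003,"ty": -0.0006,"tz": 0.0,"turn": 1.0}
    - {"tx": -0.0006,"ty": -0.0012,"tz": 0.0,"turn": 2.0}
    - {"tx": -0.0006,"ty": -0.0012,"tz": 0.0,"turn": 2.0}
    - {"tx": -0.0006,"ty": -0.0012,"tz": 0.0,"turn": 2.0}

```text
time_s: 6.37
eef_pos: [0.526, -0.0324, 0.0953]
eef_rot: [-0.0, 0.996, -0.087, 0.0]
wrist_force: [0.0, -0.1, 0.2]
opening: -0.002
```

```bash
cat > look.py <<'E'
from h import *
import sys
f=sys.argv[1]
o,p,a,M=pose(); print(o['time_s'],p,a,M.T@o['wrist_force'])
snap('scene',f)
A=cv2.imread('pics/%s.png'%f)[215:275,255:315]
cv2.imwrite('pics/%sz.png'%f,cv2.resize(np.clip(A.astype(float)*1.6,0,255).astype(np.uint8),None,fx=10,fy=10,interpolation=cv2.INTER_CUBIC))
E
python3 look.py s7
```

```text
6.3667 [ 0.52599918 -0.03239584  0.09533094] -9.963697097518986 [ 0.02424586  0.07572284 -0.23446407]
```

View pics/s7z.png

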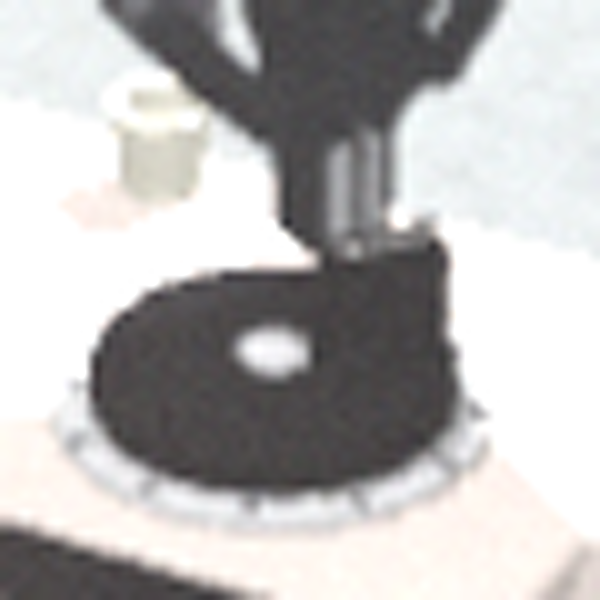

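It jumped: the force is zero and the line now runs to (430,228). For the fourth click I'll go to 107°, then nudge.

```bash
python3 - <<'E'
from h import *
rows(-110,[80,84,88,92,96,100,103,106,108])
E
```

```text
80 [-0.0001  0.0003  0.0013] 0.03999999999999204
84 [-0.0013 -0.0019  0.0013] 4.039999999999992
88 [-0.0024 -0.0041  0.0013] 8.039999999999992
92 [-0.0034 -0.0064  0.0013] 12.039999999999992
96 [-0.0041 -0.0087  0.0013] 16.039999999999992
100 [-0.0047 -0.0111  0.0013] 20.039999999999992
103 [-0.0051 -0.013   0.0013] 23.039999999999992
106 [-0.0053 -0.0148  0.0013] 26.039999999999992
108 [-0.0055 -0.016   0.0013] 28.039999999999992
```

move_arm:
  increments:
    - {"tx": -0.0013,"ty": -0.002,"tz": 0.0,"turn": 4.0}
    - {"tx": -0.0024,"ty": -0.0042,"tz": 0.0,"turn": 8.0}
    - {"tx": -0.0034,"ty": -0.0065,"tz": 0.0,"turn": 12.0}
    - {"tx": -0.0041,"ty": -0.0089,"tz": 0.0,"turn": 16.0}
    - {"tx": -0.0047,"ty": -0.0113,"tz": 0.0,"turn": 20.0}
    - {"tx": -0.005,"ty": -0.0131,"tz": 0.0,"turn": 23.0}
    - {"tx": -0.0052,"ty": -0.0143,"tz": 0.0,"turn": 25.0}
    - {"tx": -0.0053,"ty": -0.0155,"tz": 0.0,"turn": 27.0}
    - {"tx": -0.0053,"ty": -0.0155,"tz": 0.0,"turn": 27.0}
    - {"tx": -0.0053,"ty": -0.0155,"tz": 0.0,"turn": 27.0}

```text
time_s: 7.25
eef_pos: [0.5229, -0.0166, 0.0952]
eef_rot: [0.0, 0.949, -0.317, -0.0]
wrist_force: [-3.6, -2.8, 1.8]
opening: -0.003
```

```bash
python3 look.py s8; python3 -c "
from h import *
rows(-110,[107,109,111,113])"
```

```text
7.25 [ 0.52293243 -0.0166173   0.09523474] -36.9029912345204 [-1.19451357  4.37585715 -1.8446589 ]
107 [ 0.0001 -0.0004  0.0012] 0.09000000000000341
109 [-0.0005 -0.0015  0.0012] 2.0900000000000034
111 [-0.0011 -0.0026  0.0012] 4.090000000000003
113 [-0.0017 -0.0037  0.0012] 6.090000000000003
```

View pics/s8z.png

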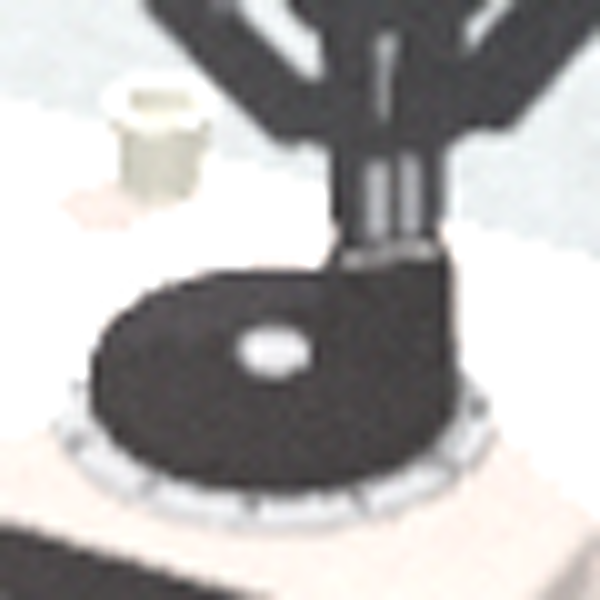

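move_arm:
  increments:
    - {"tx": -0.0003,"ty": -0.0005,"tz": 0.0,"turn": 1.0}
    - {"tx": -0.0005,"ty": -0.001,"tz": 0.0,"turn": 2.0}
    - {"tx": -0.0008,"ty": -0.0016,"tz": 0.0,"turn": 3.0}
    - {"tx": -0.0008,"ty": -0.0016,"tz": 0.0,"turn": 3.0}
    - {"tx": -0.0008,"ty": -0.0016,"tz": 0.0,"turn": 3.0}

```text
time_s: 7.72
eef_pos: [0.5242, -0.0144, 0.0954]
eef_rot: [-0.0, 0.94, -0.342, 0.001]
wrist_force: [0.3, 0.6, 0.3]
opening: -0.0
```

```bash
python3 look.py s9; python3 -c "
from h import *
rows(-110,[107,109,111,113])"
```

```text
7.7167 [ 0.52424238 -0.01441462  0.09539629] -39.983044350132595 [-0.12029364 -0.62658499 -0.34566726]
107 [0.0005 0.002  0.0014] -2.969999999999999
109 [-0.0002  0.001   0.0014] -0.9699999999999989
111 [-0.0009 -0.0001  0.0014] 1.0300000000000011
113 [-0.0015 -0.0011  0.0014] 3.030000000000001
```

View pics/s9z.png

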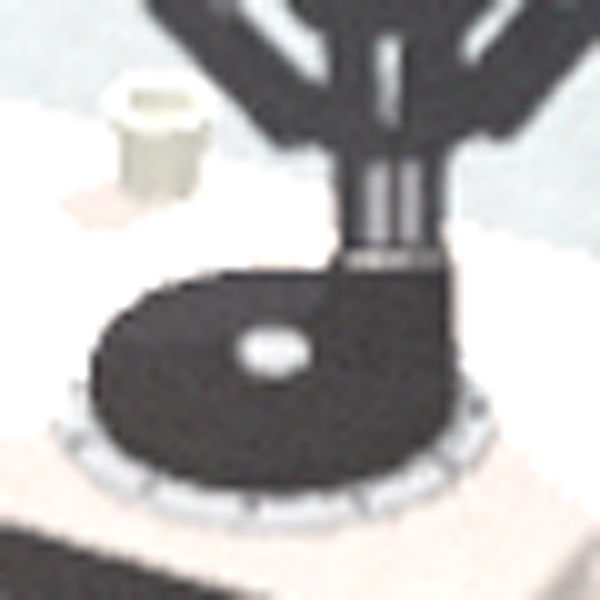

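move_arm:
  increments:
    - {"tx": 0.0,"ty": 0.0,"tz": 0.0,"turn": 0.0}
    - {"tx": 0.0,"ty": 0.0,"tz": 0.0,"turn": 0.0}
    - {"tx": 0.0,"ty": 0.0,"tz": 0.0,"turn": 0.0}

```text
time_s: 8.02
eef_pos: [0.5239, -0.0146, 0.0953]
eef_rot: [-0.0, 0.94, -0.342, 0.0]
wrist_force: [0.4, -0.6, 0.5]
opening: 0.002
```

```bash
python3 look.py s10; python3 - <<'E'
from h import *
for ph in (-210,-215,-220,-225,-230,-235):
  print(ph,[np.round((proj('scene',np.append(finger(ph,0,r),.112))-[255,215])*10) for r in (18,44)])
# line pixels
A=cv2.imread('pics/s10.png').mean(2)[238:244,286:302].astype(int); print(A)
E
```

```text
8.0167 [ 0.52386846 -0.01462677  0.0953428 ] -39.979088415476 [ 0.75381954  0.21457841 -0.5277558 ]
-210 [array([335., 253.]), array([435., 239.])]
-215 [array([337., 256.]), array([439., 247.])]
-220 [array([338., 260.]), array([441., 255.])]
-225 [array([338., 263.]), array([442., 263.])]
-230 [array([338., 266.]), array([442., 271.])]
-235 [array([337., 270.]), array([441., 279.])]
[[231 222 146  53  51  77 112 101  62  97  94  58  56 126 212 223]
 [231 222 142  45  49  62  85  78  53  75  74  59  54  98 186 233]
 [228 193  92  69  99 106 115 101 102  95  80  79  73  83 153 235]
 [170 124  48  68  97 103 113  99  98  91  73  73  66  63 126 224]
 [ 54  48  44  47  46  44  47  45  45  46  44  41  44  42 109 205]
 [ 52  46  45  48  47  47  47  43  47  43  41  42  40  42 111 208]]
```

View pics/s10z.png

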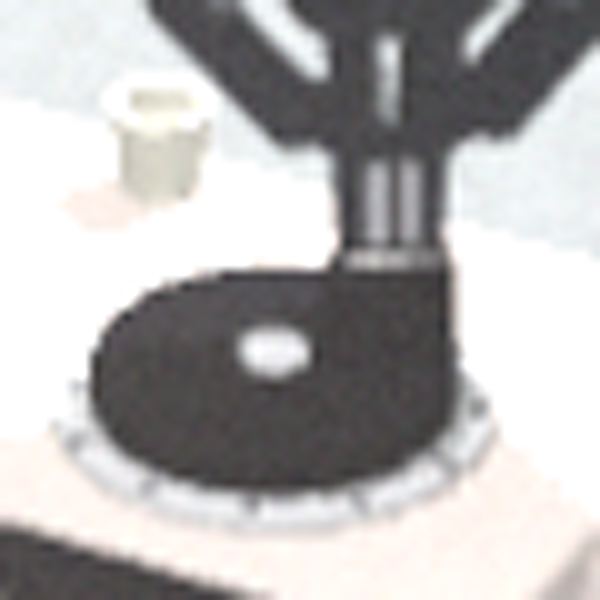

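move_arm:
  increments:
    - {"tx": 0.0,"ty": 0.004,"tz": 0.0,"turn": 0.0}
    - {"tx": 0.0,"ty": 0.008,"tz": 0.0,"turn": 0.0}
    - {"tx": 0.0,"ty": 0.012,"tz": 0.0,"turn": 0.0}
    - {"tx": 0.0,"ty": 0.012,"tz": -0.02,"turn": 0.0}
    - {"tx": 0.0,"ty": 0.012,"tz": -0.05,"turn": 0.0}
    - {"tx": 0.0,"ty": 0.012,"tz": -0.09,"turn": 0.0}
    - {"tx": 0.0,"ty": 0.012,"tz": -0.12,"turn": 0.0}
    - {"tx": 0.0,"ty": 0.012,"tz": -0.12,"turn": 0.0}

```text
time_s: 8.73
eef_pos: [0.5196, -0.0252, 0.2226]
eef_rot: [-0.0, 0.94, -0.342, 0.006]
wrist_force: [1.4, -0.1, 0.3]
opening: -0.001
```

```bash
python3 look.py s11; python3 - <<'E'
from h import *
snap('top','top11')
B=cv2.imread('pics/top11.png')[155:275,275:435]
cv2.imwrite('pics/t11z.png',cv2.resize(B,None,fx=5,fy=5,interpolation=cv2.INTER_CUBIC))
E
```

```text
8.7333 [ 0.51964302 -0.02522666  0.2225838 ] -39.99811900099549 [ 1.1760408  -0.83108208 -0.28930148]
```

View pics/s11z.png

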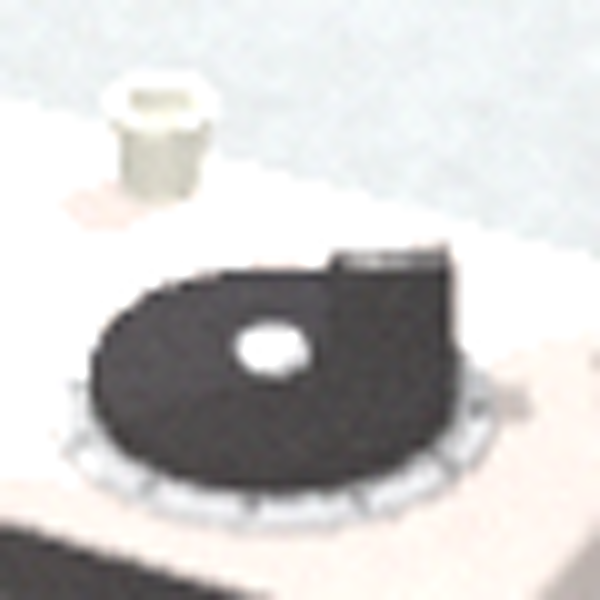

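View pics/t11z.png

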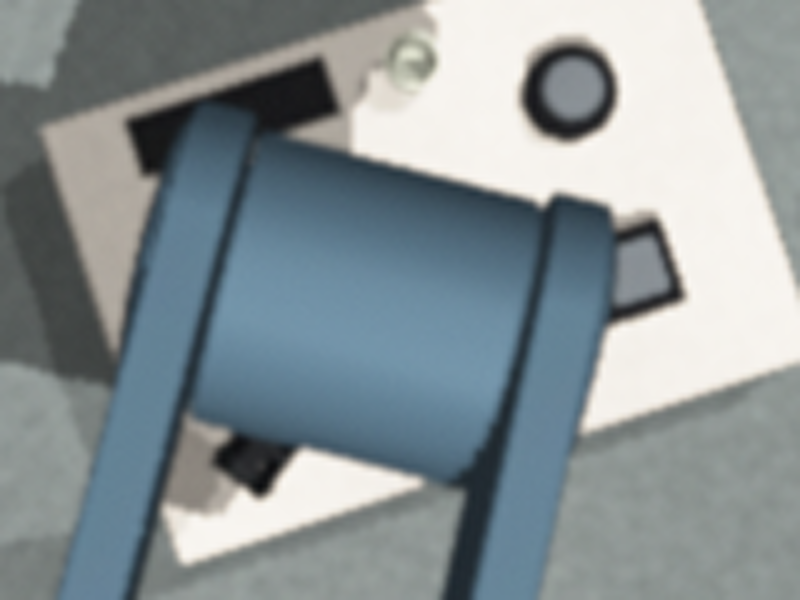

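```bash
python3 -c "
from h import *
print(rel(.651,-.1468,.15),rel(.651,-.1468,.2226))"
```

```text
(array([0.1814, 0.0075, 0.0673]), None) (array([ 0.1816,  0.0074, -0.0053]), None)
```

move_arm:
  increments:
    - {"tx": 0.03,"ty": 0.001,"tz": 0.0,"turn": 0.0}
    - {"tx": 0.065,"ty": 0.003,"tz": 0.0,"turn": 0.0}
    - {"tx": 0.1,"ty": 0.004,"tz": 0.0,"turn": 0.0}
    - {"tx": 0.135,"ty": 0.006,"tz": 0.0,"turn": 0.0}
    - {"tx": 0.165,"ty": 0.007,"tz": 0.0,"turn": 0.0}
    - {"tx": 0.1815,"ty": 0.0075,"tz": 0.0,"turn": 0.0}
    - {"tx": 0.1815,"ty": 0.0075,"tz": 0.03,"turn": 0.0}
    - {"tx": 0.1815,"ty": 0.0075,"tz": 0.06,"turn": 0.0}
    - {"tx": 0.1815,"ty": 0.0075,"tz": 0.08,"turn": 0.0}
    - {"tx": 0.1815,"ty": 0.0075,"tz": 0.09,"turn": 0.0}
    - {"tx": 0.1815,"ty": 0.0075,"tz": 0.09,"turn": 0.0}

```text
time_s: 9.75
eef_pos: [0.6471, -0.1453, 0.1201]
eef_rot: [-0.0, 0.94, -0.342, -0.004]
wrist_force: [-0.5, -0.2, 0.3]
opening: -0.002
```

```bash
python3 - <<'E'
from h import *
o,p,a,M=pose(); print(p,a,o['wrist_force'],rel(.651,-.1468,.1))
snap('scene','scene12'); snap('top','top12')
A=cv2.imread('pics/scene12.png')[200:300,175:305]; B=cv2.imread('pics/top12.png')[165:265,305:435]
cv2.imwrite('pics/z12.png',cv2.resize(np.vstack([A,B]),None,fx=3,fy=3,interpolation=cv2.INTER_CUBIC))
E
```

```text
[ 0.6471123  -0.14525815  0.12008414] -40.00010597787629 [-0.52581706 -0.20658047  0.28195296] (array([ 0.0041, -0.0014,  0.02  ]), None)
```

View pics/z12.png

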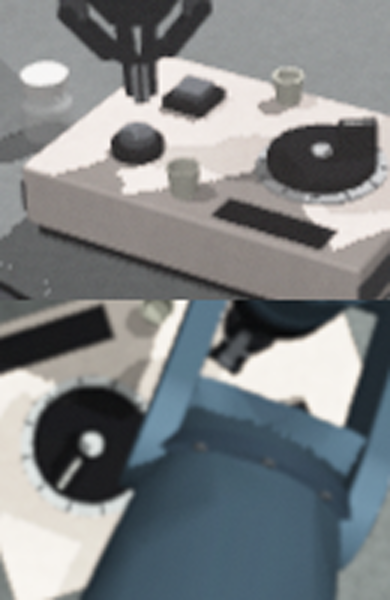

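View pics/top12.png

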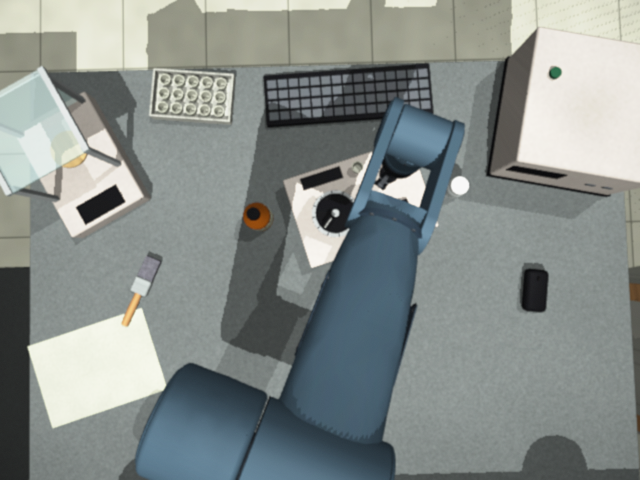

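```bash
python3 - <<'E'
from h import *
p=np.load('pics/top12.npz')['p'].astype(float); g=p.mean(2)
yy,xx=np.mgrid[:480,:640]; m=((g>110)&((yy-212.6)**2+(xx-334.9)**2<16**2)).astype(np.uint8)
n,l,s,c=cv2.connectedComponentsWithStats(m)
for k in range(1,n):
    print(s[k],c[k]); q=np.argwhere(l==k)[:,::-1]
    if s[k,4]>5: print(cv2.fitLine(q.astype(np.float32),cv2.DIST_L2,0,.01,.01).ravel(), ray('top',*c[k],.112))
for P in ((.651,-.1468,.092),(.651,-.1468,.12),pose()[1]): print((proj('scene',P)-[175,200])*3)
E
```

```text
[332 209   8   8  50] [335.38 212.4 ]
[3.1315199e-01 9.4970304e-01 3.3538000e+02 2.1239999e+02] [ 0.55797298 -0.01900366  0.112     ]
[349 214   2   5   5] [349.8 216. ]
[325 218   7   8  21] [328.14285714 221.57142857]
[  0.58102804  -0.81388354 328.14285    221.57143   ] [ 0.53739343 -0.00191341  0.112     ]
[134.9408526  129.04120818]
[133.01510475 100.49606757]
[134.04921097  95.16958986]
```

The top view puts the fin about 109–111° from its start, but a stop should read 120°. I'll measure this more carefully before pressing.

```bash
python3 - <<'E'
from h import *
ims=[]
for f in ('top0','top12'):
    p=np.load(f'pics/{f}.npz')['p'].astype(float); g=p.mean(2)
    yy,xx=np.mgrid[:480,:640]; rr=np.hypot(yy-212.6,xx-335.1)
    box=(rr>6)&(rr<17.5)
    bg=np.median(g[box]); w=np.where(box,np.clip(g-bg-25,0,None),0)
    # keep largest comp
    n,l,s,c=cv2.connectedComponentsWithStats((w>0).astype(np.uint8)); 
    best=max(range(1,n),key=lambda k:(w*(l==k)*((rr[l==k]).min()<11)).sum()); w=w*(l==best)
    mu=np.array([(w*xx).sum(),(w*yy).sum()])/w.sum(); dx=xx-mu[0];dy=yy-mu[1]
    cov=np.array([[ (w*dx*dx).sum(),(w*dx*dy).sum()],[(w*dx*dy).sum(),(w*dy*dy).sum()]])/w.sum(); e,v=np.linalg.eigh(cov); d=v[:,1]
    d=d*np.sign(d@(mu-[335.1,212.6]))
    a=ray('top',*(mu-5*d),.112);b=ray('top',*(mu+5*d),.112)
    print(f,bg,mu,d,np.sqrt(e),'az line',np.degrees(np.arctan2(*(b-a)[[1,0]])), 'pos',ray('top',*mu,.112))
    im=cv2.imread(f'pics/{f}.png')[190:236,312:358]; ims.append(cv2.resize(im,None,fx=8,fy=8,interpolation=cv2.INTER_CUBIC))
cv2.imwrite('pics/cmp.png',np.hstack(ims))
E
```

```text
top0 35.666666666666664 [347.07788973 215.96920639] [0.94006907 0.34098407] [0.80293183 2.94066392] az line -111.47687415961462 pos [ 0.54910575 -0.04550907  0.112     ]
top12 28.666666666666668 [327.74365143 222.21625234] [-0.58406587  0.81170627] [0.761822   3.05487717] az line 142.8291518284702 pos [ 0.53594143 -0.00096325  0.112     ]
```

View pics/cmp.png

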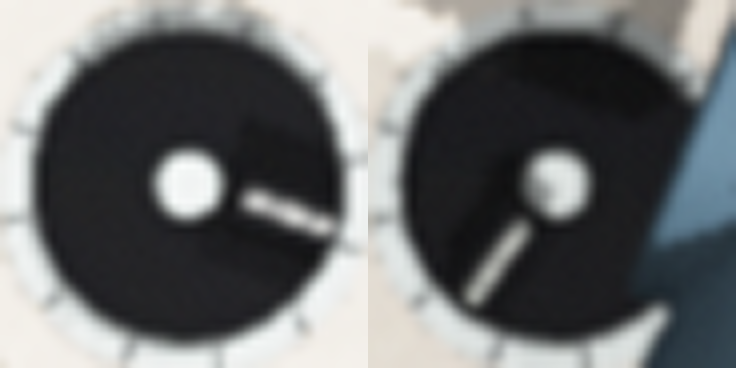

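The ticks settle it: the fin line points midway between two ticks (about 105°). The dial is balanced at the half-way point of the fourth click, so it isn't seated. I'll go back and push it a little further.

```bash
python3 - <<'E'
from h import *
print(finger(-220,32),rel(*finger(-220,32),.2226,-40),finger(-220,19))
E
```

```text
[ 0.51514946 -0.02442979] (array([-0.1817, -0.0066, -0.0975]), np.float64(0.01)) [ 0.5235057  -0.01447122]
```

move_arm:
  increments:
    - {"tx": 0.0,"ty": 0.0,"tz": -0.03,"turn": 0.0}
    - {"tx": 0.0,"ty": 0.0,"tz": -0.06,"turn": 0.0}
    - {"tx": -0.03,"ty": -0.001,"tz": -0.08,"turn": 0.0}
    - {"tx": -0.07,"ty": -0.0025,"tz": -0.08,"turn": 0.0}
    - {"tx": -0.11,"ty": -0.004,"tz": -0.08,"turn": 0.0}
    - {"tx": -0.15,"ty": -0.0055,"tz": -0.08,"turn": 0.0}
    - {"tx": -0.1817,"ty": -0.0066,"tz": -0.08,"turn": 0.0}
    - {"tx": -0.1817,"ty": -0.0066,"tz": -0.08,"turn": 0.0}
    - {"tx": -0.1817,"ty": -0.0066,"tz": -0.08,"turn": 0.0}

```text
time_s: 10.6
eef_pos: [0.5155, -0.0236, 0.2077]
eef_rot: [-0.0, 0.94, -0.341, 0.002]
wrist_force: [0.5, 0.0, 0.5]
opening: 0.0
```

```bash
python3 - <<'E'
from h import *
print(pose()[1:3],rel(*finger(-220,32),.0955,-40))
E
```

```text
(array([ 0.51554377, -0.02358101,  0.20773611]), np.float64(-39.86796300613488)) (array([-0.0002,  0.0011,  0.1122]), np.float64(0.13))
```

move_arm:
  increments:
    - {"tx": 0.0,"ty": 0.001,"tz": 0.025,"turn": 0.0}
    - {"tx": 0.0,"ty": 0.001,"tz": 0.05,"turn": 0.0}
    - {"tx": 0.0,"ty": 0.001,"tz": 0.075,"turn": 0.0}
    - {"tx": 0.0,"ty": 0.001,"tz": 0.095,"turn": 0.0}
    - {"tx": 0.0,"ty": 0.001,"tz": 0.105,"turn": 0.0}
    - {"tx": 0.0,"ty": 0.001,"tz": 0.112,"turn": 0.0}
    - {"tx": 0.0,"ty": 0.001,"tz": 0.112,"turn": 0.0}
    - {"tx": 0.0,"ty": 0.001,"tz": 0.112,"turn": 0.0}

```text
time_s: 11.27
eef_pos: [0.5157, -0.0257, 0.0942]
eef_rot: [-0.0, 0.94, -0.342, 0.001]
wrist_force: [-0.3, -0.2, -0.2]
opening: -0.002
```

```bash
python3 look.py s13; python3 - <<'E'
from h import *
rows(-110,[110,112,114,115])
E
```

```text
11.2667 [ 0.51569647 -0.02574086  0.09422923] -40.00424251165891 [-0.11717702  0.30720612  0.17541581]
110 [-0.0014 -0.0135  0.0006] 0.0
112 [-0.002  -0.0146  0.0006] 2.0
114 [-0.0027 -0.0156  0.0006] 4.0
115 [-0.0029 -0.0162  0.0006] 5.0
```

View pics/s13z.png

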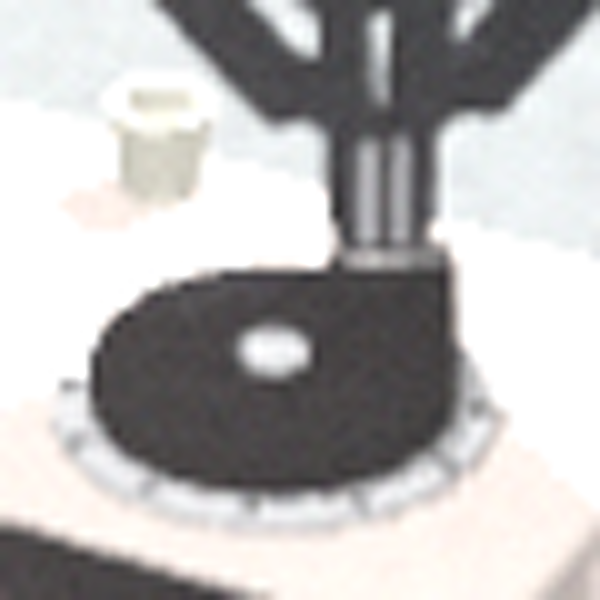

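move_arm:
  increments:
    - {"tx": -0.0014,"ty": -0.004,"tz": 0.0,"turn": 0.0}
    - {"tx": -0.0014,"ty": -0.008,"tz": 0.0,"turn": 0.0}
    - {"tx": -0.0014,"ty": -0.011,"tz": 0.0,"turn": 0.0}
    - {"tx": -0.0014,"ty": -0.013,"tz": 0.0,"turn": 0.0}
    - {"tx": -0.0017,"ty": -0.014,"tz": 0.0,"turn": 1.0}
    - {"tx": -0.002,"ty": -0.0146,"tz": 0.0,"turn": 2.0}
    - {"tx": -0.0024,"ty": -0.0151,"tz": 0.0,"turn": 3.0}
    - {"tx": -0.0027,"ty": -0.0156,"tz": 0.0,"turn": 4.0}
    - {"tx": -0.0027,"ty": -0.0156,"tz": 0.0,"turn": 4.0}
    - {"tx": -0.0027,"ty": -0.0156,"tz": 0.0,"turn": 4.0}

```text
time_s: 12.15
eef_pos: [0.5225, -0.0115, 0.0932]
eef_rot: [0.0, 0.927, -0.375, -0.0]
wrist_force: [-0.3, 0.3, 0.6]
opening: 0.001
```

```bash
python3 look.py s14
```

```text
12.15 [ 0.52246468 -0.01152629  0.09323375] -43.99121274012527 [-0.47761275 -0.0198848  -0.62181529]
```

View pics/s14z.png

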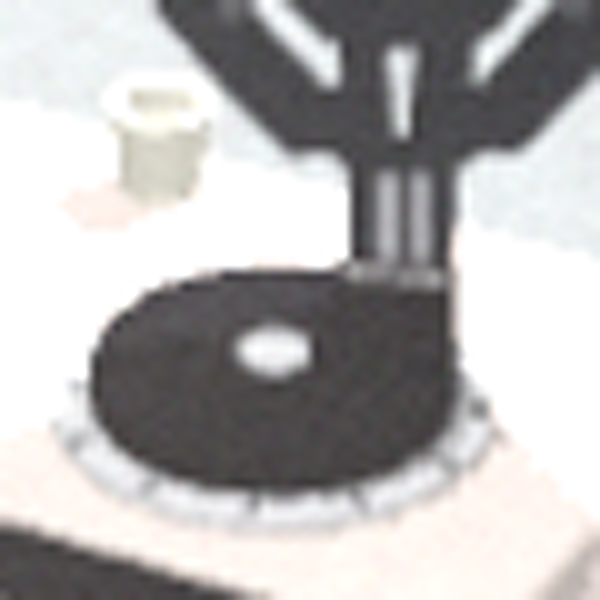

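The line now slopes down to (440,280) and the force is zero, so it has jumped. I'll retreat, go back above the start key and check from the top.

move_arm:
  increments:
    - {"tx": 0.0,"ty": 0.005,"tz": 0.0,"turn": 0.0}
    - {"tx": 0.0,"ty": 0.01,"tz": 0.0,"turn": 0.0}
    - {"tx": 0.0,"ty": 0.014,"tz": 0.0,"turn": 0.0}
    - {"tx": 0.0,"ty": 0.014,"tz": -0.02,"turn": 0.0}
    - {"tx": 0.0,"ty": 0.014,"tz": -0.05,"turn": 0.0}
    - {"tx": 0.0,"ty": 0.014,"tz": -0.085,"turn": 0.0}
    - {"tx": 0.0,"ty": 0.014,"tz": -0.115,"turn": 0.0}
    - {"tx": 0.0,"ty": 0.014,"tz": -0.115,"turn": 0.0}
    - {"tx": 0.0,"ty": 0.014,"tz": -0.115,"turn": 0.0}

```text
time_s: 12.95
eef_pos: [0.514, -0.0223, 0.2105]
eef_rot: [-0.0, 0.927, -0.375, 0.002]
wrist_force: [0.2, -1.0, -0.3]
opening: 0.001
```

```bash
python3 -c "
from h import *
print(pose()[1:3],rel(.651,-.1468,.208))"
```

```text
(array([ 0.51396613, -0.0222562 ,  0.21045607]), np.float64(-44.00159298958704)) (array([ 0.1851, -0.0056,  0.0033]), None)
```

move_arm:
  increments:
    - {"tx": 0.035,"ty": -0.001,"tz": 0.0,"turn": 0.0}
    - {"tx": 0.07,"ty": -0.002,"tz": 0.0,"turn": 0.0}
    - {"tx": 0.105,"ty": -0.003,"tz": 0.0,"turn": 0.0}
    - {"tx": 0.14,"ty": -0.004,"tz": 0.0,"turn": 0.0}
    - {"tx": 0.17,"ty": -0.005,"tz": 0.0,"turn": 0.0}
    - {"tx": 0.185,"ty": -0.0056,"tz": 0.0,"turn": 0.0}
    - {"tx": 0.185,"ty": -0.0056,"tz": 0.03,"turn": 0.0}
    - {"tx": 0.185,"ty": -0.0056,"tz": 0.06,"turn": 0.0}
    - {"tx": 0.185,"ty": -0.0056,"tz": 0.08,"turn": 0.0}
    - {"tx": 0.185,"ty": -0.0056,"tz": 0.09,"turn": 0.0}
    - {"tx": 0.185,"ty": -0.0056,"tz": 0.09,"turn": 0.0}
    - {"tx": 0.185,"ty": -0.0056,"tz": 0.09,"turn": 0.0}

```text
time_s: 13.95
eef_pos: [0.6492, -0.1459, 0.1174]
eef_rot: [0.0, 0.927, -0.375, -0.001]
wrist_force: [0.2, -0.9, 0.1]
opening: 0.0
```

```bash
cat > dialcheck.py <<'E'
from h import *
import sys
f=sys.argv[1]
snap('top',f); snap('scene',f+'s')
ims=[]
for q in ('top0',f):
    p=np.load(f'pics/{q}.npz')['p'].astype(float); g=p.mean(2)
    yy,xx=np.mgrid[:480,:640]; rr=np.hypot(yy-212.6,xx-335.1)
    box=(rr>6)&(rr<17.5); bg=np.median(g[box]); w=np.where(box&~((xx>341)&(q!='top0')),np.clip(g-bg-25,0,None),0)
    n,l,s,c=cv2.connectedComponentsWithStats((w>0).astype(np.uint8))
    best=max(range(1,n),key=lambda k:(w*(l==k)).sum()); w=w*(l==best)
    mu=np.array([(w*xx).sum(),(w*yy).sum()])/w.sum(); dx=xx-mu[0];dy=yy-mu[1]
    cov=np.array([[ (w*dx*dx).sum(),(w*dx*dy).sum()],[(w*dx*dy).sum(),(w*dy*dy).sum()]])/w.sum(); e,v=np.linalg.eigh(cov); d=v[:,1]
    d=d*np.sign(d@(mu-[335.1,212.6])); a=ray('top',*(mu-5*d),.112);b=ray('top',*(mu+5*d),.112)
    print(q,mu,d,'az',np.degrees(np.arctan2(*(b-a)[[1,0]])))
    ims.append(cv2.resize(cv2.imread(f'pics/{q}.png')[190:236,312:358],None,fx=8,fy=8,interpolation=cv2.INTER_CUBIC))
cv2.imwrite('pics/cmp_%s.png'%f,np.hstack(ims))
A=cv2.imread('pics/%ss.png'%f)[200:300,175:345]; cv2.imwrite('pics/%ssz.png'%f,cv2.resize(A,None,fx=4,fy=4,interpolation=cv2.INTER_CUBIC))
print(pose()[1:3])
E
python3 dialcheck.py t15; python3 -c "
from h import *
print(rel(.651,-.1468,.092))"
```

```text
top0 [347.07788973 215.96920639] [0.94006907 0.34098407] az -111.47687415961462
t15 [325.25016381 219.86187918] [-0.76706591  0.64156831] az 128.49473606818086
(array([ 0.65080632, -0.1464537 ,  0.11992597]), np.float64(-43.98394662871337))
(array([0.0003, 0.0001, 0.0279]), None)
```

View pics/cmp_t15.png

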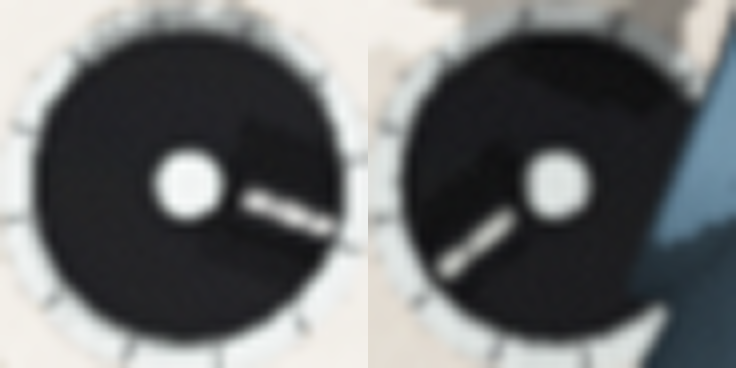

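View pics/t15sz.png

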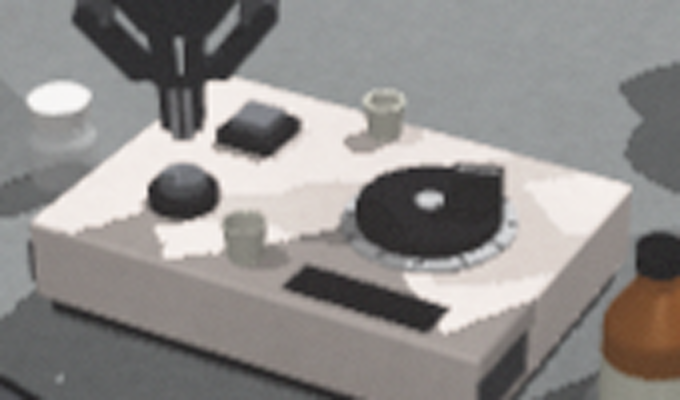

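The dial has turned exactly 120.0° and points at a tick, so it's in the fourth click. Next is the start key.

move_arm:
  increments:
    - {"tx": 0.0,"ty": 0.0,"tz": 0.015,"turn": 0.0}
    - {"tx": 0.0,"ty": 0.0,"tz": 0.022,"turn": 0.0}
    - {"tx": 0.0,"ty": 0.0,"tz": 0.027,"turn": 0.0}
    - {"tx": 0.0,"ty": 0.0,"tz": 0.03,"turn": 0.0}
    - {"tx": 0.0,"ty": 0.0,"tz": 0.032,"turn": 0.0}
    - {"tx": 0.0,"ty": 0.0,"tz": 0.033,"turn": 0.0}
    - {"tx": 0.0,"ty": 0.0,"tz": 0.033,"turn": 0.0}
    - {"tx": 0.0,"ty": 0.0,"tz": 0.033,"turn": 0.0}

```text
time_s: 14.72
eef_pos: [0.65, -0.146, 0.0861]
eef_rot: [0.0, 0.927, -0.374, 0.0]
wrist_force: [-2.2, 1.1, 4.2]
opening: -0.002
```

move_arm:
  increments:
    - {"tx": 0.0,"ty": 0.0,"tz": 0.001,"turn": 0.0}
    - {"tx": 0.0,"ty": 0.0,"tz": 0.002,"turn": 0.0}
    - {"tx": 0.0,"ty": 0.0,"tz": 0.002,"turn": 0.0}
    - {"tx": 0.0,"ty": 0.0,"tz": 0.002,"turn": 0.0}

```text
time_s: 15.05
eef_pos: [0.6502, -0.1461, 0.0859]
eef_rot: [0.0, 0.927, -0.374, 0.0]
wrist_force: [-8.2, 2.3, 14.4]
opening: -0.002
```

```bash
python3 dialcheck.py t16 ; python3 -c "
from h import *
print(get_obs()['wrist_force'])"
```

```text
top0 [347.07788973 215.96920639] [0.94006907 0.34098407] az -111.47687415961462
t16 [325.24796214 219.86536945] [-0.76674277  0.64195446] az 128.52358791830258
(array([ 0.65016365, -0.14610001,  0.08583881]), np.float64(-43.96773790968675))
[-9.06006748  2.6083658  15.12648628]
```

View pics/t16sz.png

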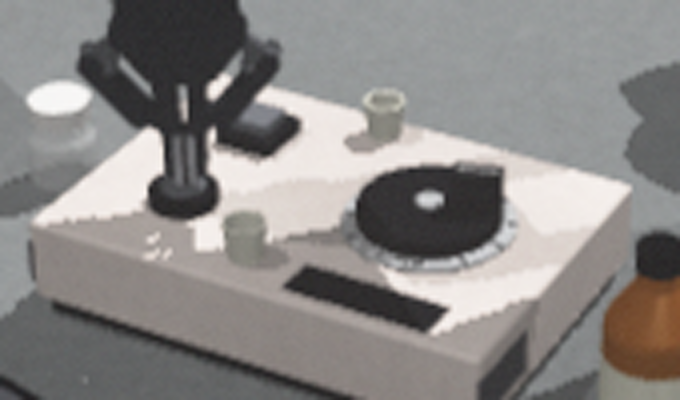

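The key is bottomed at z = 0.0859, 6 mm below its 0.092 top, with about 15 N. I'll lift clear.

move_arm:
  increments:
    - {"tx": 0.0,"ty": 0.0,"tz": -0.005,"turn": 0.0}
    - {"tx": 0.0,"ty": 0.0,"tz": -0.015,"turn": 0.0}
    - {"tx": 0.0,"ty": 0.0,"tz": -0.03,"turn": 0.0}
    - {"tx": 0.0,"ty": 0.0,"tz": -0.06,"turn": 0.0}
    - {"tx": 0.0,"ty": 0.0,"tz": -0.09,"turn": 0.0}
    - {"tx": 0.0,"ty": 0.0,"tz": -0.12,"turn": 0.0}
    - {"tx": 0.0,"ty": 0.0,"tz": -0.12,"turn": 0.0}
    - {"tx": 0.0,"ty": 0.0,"tz": -0.12,"turn": 0.0}
    - {"tx": 0.0,"ty": 0.0,"tz": -0.12,"turn": 0.0}

```text
time_s: 15.9
eef_pos: [0.6497, -0.146, 0.2031]
eef_rot: [0.0, 0.927, -0.375, -0.0]
wrist_force: [-0.4, -0.1, -0.6]
opening: 0.0
```

```bash
python3 dialcheck.py t17; python3 -c "
from h import *
o=get_obs(); print(o['time_s'],o['wrist_force'],abs(o['dq']).max())"
```

```text
top0 [347.07788973 215.96920639] [0.94006907 0.34098407] az -111.47687415961462
t17 [325.22685722 219.88206515] [-0.76551268  0.6434208 ] az 128.63328008234865
(array([ 0.64891053, -0.14569074,  0.20148124]), np.float64(-43.988924175287714))
16.0 [-0.33555423  0.49147504 -0.77437853] 0.008268225759625082
```

View pics/t17sz.png

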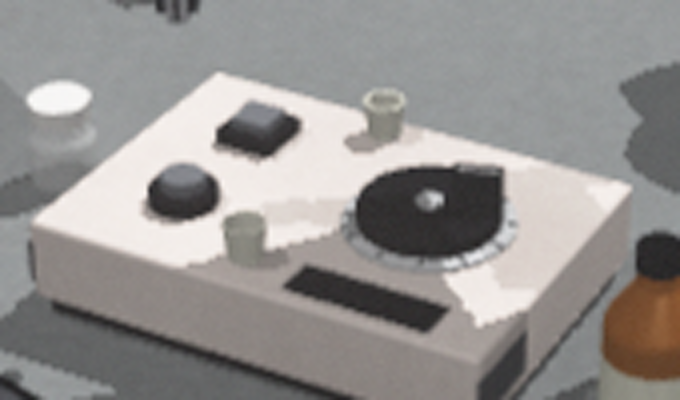

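View pics/t17.png

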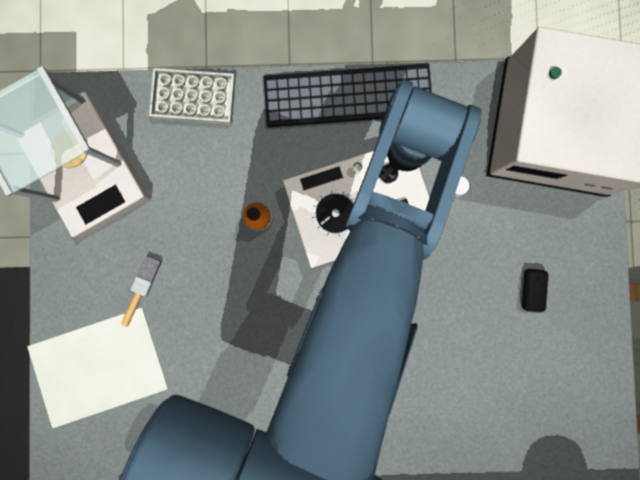

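The key is back up, the dial is at 120° and nothing has shifted. The arm is clear 110 mm above the key, so I'm handing in.

```bash
python3 -c "
from h import *
print(workorder.hand_in())"
```

```text
the job is handed in; nothing more can be done
None
```

The dial is on its fourth click, the round start key has been pressed and has come back up, and the job is handed in (no verdict is reported).

- **Dial:** I pushed the fin with the shut fingertips, one click at a time. On the fourth click the first push left the dial balanced half way. The force read zero and the scene view looked nearly right, but the top view showed only about 106° of turn, between two ticks. I went back, pushed it a few degrees further and retreated. The top view then read 120.0° from the start and stayed within 0.2° of that to the end.
- **Start key:** I pressed it 6 mm, to its stop, with about 15 N upward at the wrist, and released it. The last picture shows it up again.
- **Other things:** In the last pictures the crucible near the robot, the bottle, jar, brush and mouse look unmoved. The second crucible is also in place in the scene view, though the arm partly hides it from above. I checked these by eye, not by measuring. I did not touch the stop key, and it looks up.
- **At the finish:** The arm stood about 110 mm above the start key with under 1 N on the wrist, 16 s into the 56 s allowed. One early move was refused for leaving out the turn values, and nothing moved because of it.

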